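# Old emergency-light battery into the return box

### The arm

A 7-joint arm with a two-finger parallel gripper is mounted at the origin on the work surface. World frame = base frame: x ahead of the robot, y to its left, z up, the work surface at z = 0. Lengths are in m, angles in rad, forces in N, time in s.
With the tool pointing down it reaches from about 0.425 to 0.825 m from the base axis. Payload 3.6 kg.
Tool frame: the origin (TCP) lies midway between the tips of the shut fingers; the grasp point (between the pads) lies 19 mm behind it; z points along the fingers, y is the line along which they close (so a half turn about z gives the same grasp; the last joint's range is limited). The gripper opens to 85 mm and grips with 20 to 120 N. Pads are 22 mm wide; open, the fingers measure 114 mm over their backs; the gripper's body (76 mm by 85 mm) begins 54 mm behind the grasp point. The pads swing forward as they close: fully open they stand 13 mm farther back than shut.
Start: joints at [-1.222, 0.615, -0.013, 1.423, 0.008, 1.103, -0.04], TCP at [0.239, 0.605, 0.231] pointing down, gripper open.
Joint ranges: [-3.12, 3.12], [-0.3, 2.06], [-1.34, 1.32], [0.26, 2.42], [-1.36, 4.5], [0.01, 1.98], [-2.84, 2.84]. Speed limits (rad/s): [2.79, 2.79, 3.14, 3.14, 3.14, 3.14, 3.14].

### API

Orientations are given as a unit quaternion [w, x, y, z].
In Python, from plant import observe, read_camera, get_calibration, sign_off, look_for, pinpoint gives the robot as it stands.
- The arm moves only by the tool jog_arm, never from a script. Its argument "increments" is a list of rows, each a list of 3 entries, a list of its own where there are three numbers: the shift along the tool's x, y, z in mm, then the turn, a rotation vector about the tool's x, y, z in degrees, then the closure, from -1 (fully open) to 1 (shut), so that 0 is half open. In form: [[[x, y, z], [rx, ry, rz], grip], ...]. A call has 1 to 10 rows; each row is the pose to reach, as a shift and turn from the pose commanded when the call began, along the tool's axes at that moment; what a row does not reach only later rows make up. A row lasts 1/8 s, in which the tool goes at most 62.5 mm and 10.7 degrees, less where a joint would pass 70% of its speed; a pose out of reach is approached as far as the arm can. A call with a gripper value outside its range is refused whole. The fingers move at their own pace and stop on an object; "newtons" is the grip in N (left out, the last holds). Time passes only in rows, so rows that repeat a pose let the fingers close. It gives the time, the measured TCP pose, the force, the opening and the grip force at its end, in the units of the state.
- observe(): the state, without advancing time (a new reading comes with each control period).
- read_camera(name): name is "side" or "top" or "wrist"; returns the picture (400x640x3 uint8, red, green, blue); there is no depth.
- get_calibration(name): a dict with "fx", "fy", "cx", "cy" (pixels), "distortion" ([k1, k2, p1, p2, k3] as OpenCV has them; the pictures are not rectified), "pose" (4x4, takes a point from camera to world coordinates); the wrist camera has in their place "tool_from_camera" (4x4, takes a point from camera to tool coordinates, whose origin is the TCP and whose axes are the flange's). Camera axes: x right, y up, looking along -z (the intrinsics and any distortion apply to the point x, -y, -z); pixel columns grow to the right and rows downward; lengths in m; the calibration is good to about 2 mm. A picture is of the moment at which its call begins: read the wrist's pose just before it. get_calibration takes no time and is no camera call.
- sign_off(): hands the job in; it is judged then, once.
Trained networks look in the newest picture that a camera, given by its name, has taken for a name from the list of things; names that differ only in an ending like _2 or _b are one class to them, and where a whole thing is asked for, a point or a joint stands for the part that bears it (a point fixed in the world has none). Each returns a list of dicts, best first, with "p" (0 to 1); they miss things now and then, are a little off and sometimes report something else, mostly with a low value. They report only what shows in the picture. A call takes as long as a camera call. They do not tell look-alikes from the thing itself.
- look_for(label, camera): "box" ([left, top, right, bottom] in pixels, round what is visible of it).
- pinpoint(label, camera): "at" ([column, row] in pixels: a listed point, or the origin of a listed thing).
The state is a dict: "time": time; "qpos": joint angles; "qd": joint speeds; "effort": joint torques, N m; "eef_pos": TCP position; "orientation": TCP orientation; "force": force on the tool from outside, world axes, zero at the start; "torque": the same for the moment, N m; "gripper_width": finger opening in m; "finger_force": force on a finger pad.
Only numpy, scipy, OpenCV 4.12 (cv2) and the standard library are available. Lean on these libraries where they do the work, as an engineer would, in place of code of your own. Each camera call takes 0.05 s, during which the arm holds its last target. There are 200 camera calls.

### The job

Lift the old stick battery out of the opened light fitting and lay it on the loading deck of the battery return box, one end towards the flap, and let go of it. Then grip it again by its back end and push it through the flap until it drops into the box and the flap falls shut behind it. Leave the tools and the tape where they lie.

Things in the scene. Friction and masses are not known exactly. Their poses are not given: they have to be found in the camera images.
- battery_mid (a point): Centre of the loose stick battery: white, round, 36 mm diameter, with a black square cap 36 x 36 x 24 mm (long) at each end; 184 mm long in all, 0.3 to 0.43 kg. x runs along it (both ends alike), z up. Lying on its caps, its centre is 18 mm above what it lies on. It starts in the fitting's battery bay, along the bay, centre 32 mm above the bench.
- fitting: Opened emergency light fitting: a grey tray fixed on the bench, floor 5 mm thick, rim 25 mm high. Origin: on the bench under the middle of its battery bay; x along bay and tray, z up. The tray reaches from x = -115 to +235 mm and 75 mm to either side. Beyond x = +115 mm lie a driver and a circuit board, at most 34 mm high.
- bay (a point): Middle of the battery bay, 32 mm straight above the fitting's origin, same axes. Beyond 45 mm from here along x, to either end, cheeks 46 mm high stand 3 mm off the battery's caps (end walls 4 mm off), so fingers can reach its sides only in the middle 90 mm; there the tray floor is bare out to the rim, 72 mm to either side.
- return_box: Battery return box of grey sheet steel fixed on the bench, 455 mm long, 200 mm wide. Origin: on the bench under the middle of its loading deck; x points along the deck to the flap and into the box, y across, z up. The deck is slick steel, 160 mm above the bench, from x = -75 to +100 mm, 124 mm wide between 8 mm high flanges; the battery may overhang its front edge.
- mouth (a point): Middle of the sill of the box's mouth, at the deck's end (x = +100, z = 160 mm in the box's frame, same axes). The mouth, 120 mm wide and 52 mm high, is filled by the flap. Above and behind it is the hood, to x = 380 mm in the box's frame; its flat roof with a clear window is 216 mm above the bench.
- ramp_top (a point): Top edge of the ramp inside the box (the same place and axes as the mouth). The slick steel ramp drops from the sill, right behind the flap, at 40 degrees to the box's slick floor, 12 mm above the bench, which lies 176 to 276 mm beyond the sill. A battery let go with its back end less than 40 mm outside the flap tips and slides in by itself.
- flap (a joint): Angle of the aluminium flap, 116 mm wide and 48 mm high, 80 g, hinged along the top of the mouth. 0 = hanging shut; grows as it swings inward (away from the deck) to 1.5 rad at most; it cannot swing outward. No spring: a push of less than 1 N opens it and it falls shut by its own weight.
- cutters: Side cutters, 130 mm long, black grips, lying loose on the bench; a bystander. Origin on the bench below their middle.
- screwdriver: Red-handled screwdriver, 190 mm long, lying loose on the bench; a bystander. Origin on the bench below its middle.
- tape_roll: Black roll of tape, 72 mm across and 19 mm high, lying loose on the bench; a bystander. Origin at the centre of its underside.
There are look-alikes about, which are no part of the job. What is shaped like the part that bears battery_mid but brown is not meant.

How it is judged:
On the way, in this order (a step that is already met when the one before it is completed fails the run):
1. the battery lies on the loading deck, one end towards the flap (within 25 degrees), let go of (x of battery_mid in the frame of return_box between -0.07 and 0.06 m and y of battery_mid in the frame of return_box between -0.05 and 0.05 m and z of battery_mid in the frame of return_box between 0.17 and 0.186 m and angle between the x axis of battery_mid and the x axis of return_box, either way round below 0.44 rad and contact force between battery and the fingers below 0.2 N and linear speed of battery below 0.03 m/s), for 0.2 s.
2. gripped near its back end (more than 40 mm behind its middle), the battery holds the flap open (value of joint flap above 0.5 rad and contact force between battery and flap above 0.02 N and contact force between battery and the fingers above 1 N and (x of the grasp point in the frame of battery_mid between 0.04 and 0.1 m or x of the grasp point in the frame of battery_mid between -0.1 and -0.04 m)), for 0.1 s.
At the end, for the whole second after the job is handed in: The battery lies at rest inside the return box behind the flap (its centre more than 90 mm behind the mouth and below 115 mm above the bench), let go of, and the flap hangs shut (under 0.1 rad) (x of battery_mid in the frame of return_box between 0.19 and 0.38 m and y of battery_mid in the frame of return_box between -0.1 and 0.1 m and z of battery_mid in the frame of return_box below 0.115 m and value of joint flap below 0.1 rad and linear speed of battery below 0.05 m/s); the robot touches nothing.
It fails at once if a bystander (cutters, screwdriver or tape roll) moved more than 30 mm (distance of any of cutters, screwdriver, tape_roll from where it was at the start of the episode above 0.03 m).
It also fails if it takes over 53 s, if anything falls off the work surface, if the arm or the gripper's body presses on something with over 40 N, if the wrist force passes 120 N, or if a joint passes its speed limit or range.

## Working session

There is one attempt and no reset: what is moved stays moved. The work goes in short steps, Python scripts to look and compute and a tool call to move; the robot and the scene stay as the last step left them, time stands still between calls to the robot, and variables do not carry over. Pictures are saved under pics/ and viewed, at most 10 in all, crops included, and the job is handed in when it is done.

Besides the shell and the picture viewer there is one more tool, called after "Request:" as a command line: name --argument value ..., lists and objects as JSON in quotes. jog_arm: Moves the arm, as the interface text tells. Its arguments: {"type":"object","properties":{"increments":{"type":"array"},"newtons":{"type":"number"}},"required":["increments"]}

```bash
mkdir -p pics; ls
cat > h.py <<'E'
import numpy as np, cv2
from scipy.spatial.transform import Rotation as R
from plant import observe, read_camera, get_calibration, sign_off, look_for, pinpoint
def tool(s=None):
    s=s or observe(); T=np.eye(4); w,x,y,z=s['orientation']
    T[:3,:3]=R.from_quat([x,y,z,w]).as_matrix(); T[:3,3]=s['eef_pos']; return T
def campose(name,T=None):
    c=get_calibration(name)
    return c,(np.array(c['pose']) if name!='wrist' else (tool() if T is None else T)@np.array(c['tool_from_camera']))
def ray(name,px,T=None):
    c,P=campose(name,T)
    K=np.array([[c['fx'],0,c['cx']],[0,c['fy'],c['cy']],[0,0,1.]])
    u=cv2.undistortPoints(np.array([[px]],float),K,np.array(c['distortion'],float))[0,0]
    d=P[:3,:3]@np.array([u[0],-u[1],-1]); return P[:3,3],d/np.linalg.norm(d)
def atz(name,px,z,T=None):
    o,d=ray(name,px,T); return o+d*(z-o[2])/d[2]
def tri(rays):
    A=np.zeros((3,3));b=np.zeros(3)
    for o,d in rays:
        M=np.eye(3)-np.outer(d,d);A+=M;b+=M@o
    p=np.linalg.solve(A,b)
    return p,[float(np.linalg.norm((np.eye(3)-np.outer(d,d))@(p-o))) for o,d in rays]
def proj(name,p,T=None):
    c,P=campose(name,T); q=np.linalg.inv(P)@np.append(p,1)
    K=np.array([[c['fx'],0,c['cx']],[0,c['fy'],c['cy']],[0,0,1.]])
    return cv2.projectPoints(np.array([[q[0],-q[1],-q[2]]]),np.zeros(3),np.zeros(3),K,np.array(c['distortion'],float))[0][0,0]
def save(im,n): cv2.imwrite('pics/'+n,cv2.cvtColor(im,cv2.COLOR_RGB2BGR))
E
python3 - <<'E'
from h import *
np.set_printoptions(precision=3,suppress=True)
s=observe(); print(s['time'],s['eef_pos'],s['orientation'])
ims=[]
for n in ['top','side']:
    im=read_camera(n); save(im,n+'0.png')
    for l in ['battery_mid','bay','fitting','mouth','return_box','tape_roll','cutters','screwdriver']:
        r=pinpoint(l,n); print(n,l,[(np.round(a['at'],1).tolist(),round(a['p'],2)) for a in r[:4]])
print(observe()['time'])
E
```

```text
pics
0.0 [0.238 0.604 0.23 ] [-0.     0.187  0.982 -0.001]
top battery_mid [([297.8, 120.2], 0.96), ([224.8, 296.5], 0.94), ([234.4, 212.5], 0.69)]
top bay [([232.2, 210.2], 0.72)]
top fitting [([236.0, 215.8], 0.6)]
top mouth [([396.2, 172.5], 0.95)]
top return_box []
top tape_roll [([460.8, 249.2], 0.86)]
top cutters [([160.4, 229.5], 0.59), ([235.9, 215.1], 0.44)]
top screwdriver [([314.5, 249.8], 0.77), ([460.0, 246.7], 0.51)]
side battery_mid [([398.3, 172.8], 0.71), ([349.8, 304.4], 0.7), ([400.4, 216.3], 0.61)]
side bay [([401.7, 219.1], 0.9)]
side fitting [([398.7, 222.7], 0.89)]
side mouth [([246.0, 213.5], 0.71)]
side return_box []
side tape_roll []
side cutters [([463.7, 213.5], 0.73), ([398.4, 215.8], 0.56)]
side screwdriver [([318.9, 205.1], 0.63)]
0.9
```

View pics/top0.png

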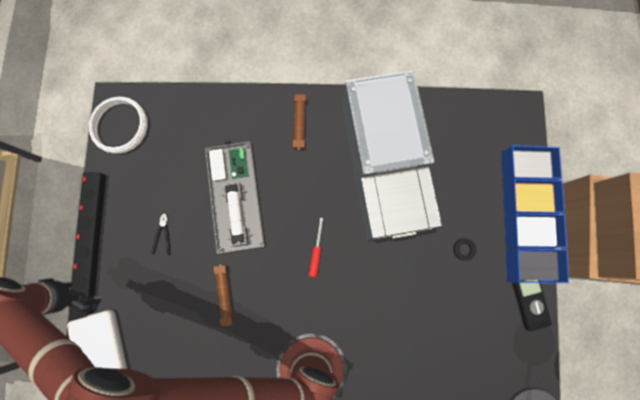

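View pics/side0.png

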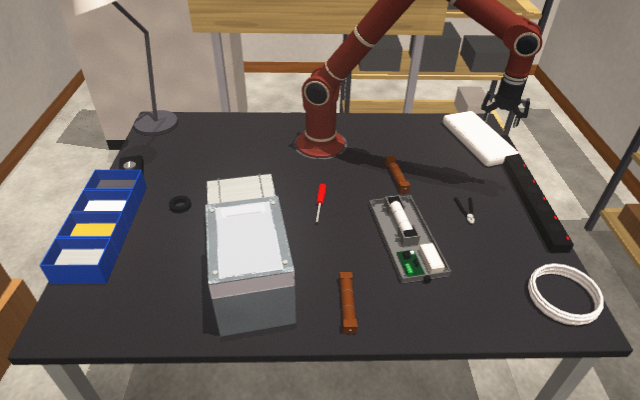

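The top picture shows three stick-shaped candidates: white in the grey tray at (235,213), brown at (299,121) and brown at (223,296). I choose the white one at (235,213). The box deck is at about (400,205), with the mouth at (396,172). A close crop comes next to check.

Run:
```python
from h import *
np.set_printoptions(precision=3,suppress=True)
im=read_camera('top')
save(cv2.resize(im[135:255,195:275],None,fx=5,fy=5,interpolation=cv2.INTER_CUBIC),'c1.png')
save(cv2.resize(im[150:250,350:450],None,fx=6,fy=6,interpolation=cv2.INTER_CUBIC),'c2.png')
print('bat',tri([ray('top',(234.4,212.5)),ray('side',(400.4,216.3))]))
print('bay',tri([ray('top',(232.2,210.2)),ray('side',(401.7,219.1))]))
print('mouth',tri([ray('top',(396.2,172.5)),ray('side',(246,213.5))]))
```

```text
bat (array([0.486, 0.253, 0.042]), [0.002588346043894652, 0.0025883460438945434])
bay (array([0.494, 0.259, 0.037]), [0.00496801316074501, 0.004968013160745036])
mouth (array([ 0.6  , -0.233,  0.161]), [0.004658739910622937, 0.004658739910623002])
```

View pics/c1.png

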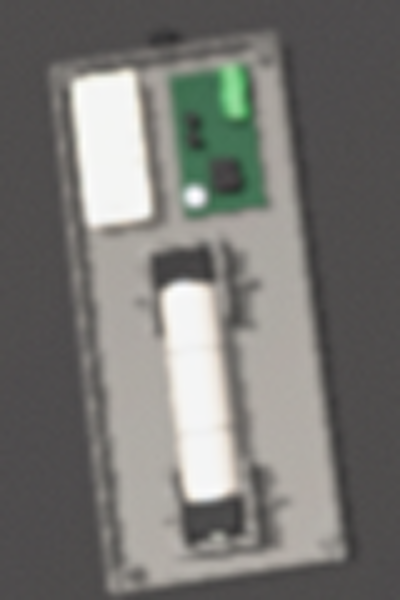

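View pics/c2.png

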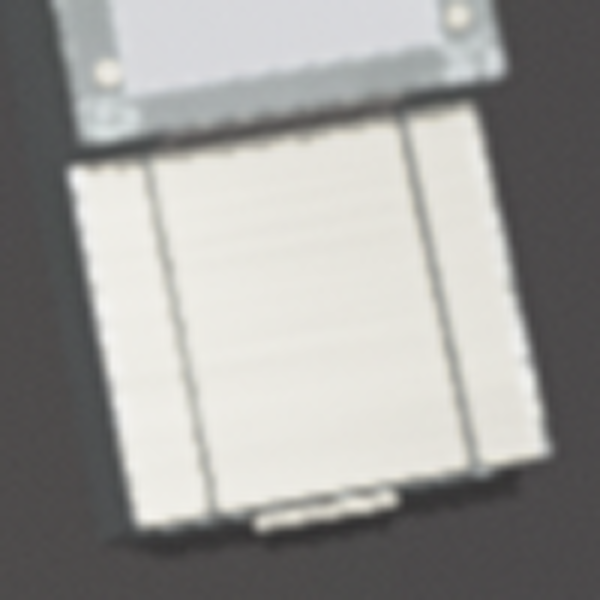

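c1 confirms the white battery with black caps, its white part from (233,191) to (237,235) in the full picture. c2 shows the deck, its flange lines from (375,177) to (385,236) and from (417,168) to (430,228).

Run:
```python
from h import *
np.set_printoptions(precision=3,suppress=True)
a=atz('top',(237.4,234.6),.04);b=atz('top',(233,191),.04)
print('white ends',a,b,'len',np.linalg.norm(a-b),'mid',(a+b)/2,'yaw',np.degrees(np.arctan2(*(b-a)[[1,0]])))
L=[atz('top',p,.168) for p in [(375,176.7),(385.3,235.8),(417,168.3),(429.5,228.3)]]
print(np.array(L))
for i in (0,2): d=L[i]-L[i+1];print('yaw',np.degrees(np.arctan2(d[1],d[0])),np.linalg.norm(d))
print('mouth mid',(L[0]+L[2])/2,'front mid',(L[1]+L[3])/2,'w',np.linalg.norm(L[0]-L[2]))
T=tool();print(T)
print(observe()['time'])
```

```text
white ends [0.417 0.243 0.04 ] [0.557 0.264 0.04 ] len 0.14152229153641047 mid [0.487 0.254 0.04 ] yaw 8.71493796171154
[[ 0.584 -0.175  0.168]
 [ 0.414 -0.204  0.168]
 [ 0.612 -0.297  0.168]
 [ 0.438 -0.33   0.168]]
yaw 9.690837433388882 0.17290504448226274
yaw 10.652065243445392 0.17762251352602804
mouth mid [ 0.598 -0.236  0.168] front mid [ 0.426 -0.267  0.168] w 0.1260432342668622
[[-0.93   0.367 -0.     0.239]
 [ 0.367  0.93  -0.     0.605]
 [ 0.    -0.    -1.     0.231]
 [ 0.     0.     0.     1.   ]]
0.95
```

Request:
jog_arm --increments '[[[-359,-235,20],[0,0,-30],-1],[[-359,-235,20],[0,0,-30],-1],[[-359,-235,20],[0,0,-30],-1],[[-359,-235,20],[0,0,-30],-1],[[-359,-235,20],[0,0,-30],-1],[[-359,-235,20],[0,0,-30],-1],[[-359,-235,20],[0,0,-30],-1],[[-359,-235,20],[0,0,-30],-1],[[-359,-235,20],[0,0,-30],-1],[[-359,-235,20],[0,0,-30],-1]]'

```text
time: 2.2
eef_pos: [0.4851, 0.2563, 0.2115]
orientation: [-0.0, -0.076, 0.997, 0.001]
force: [0.3, 0.0, 0.2]
gripper_width: 0.0853
finger_force: 0.0
```

Run:
```python
from h import *
np.set_printoptions(precision=3,suppress=True)
T=tool();print(T[:3]);im=read_camera('wrist');save(im,'w1.png')
for l in ['battery_mid','bay']:
  for r in pinpoint(l,'wrist')[:3]: print(l,r['at'],r['p'],atz('wrist',r['at'],.032,T))
print('exp',proj('wrist',[.487,.254,.032],T))
print(tri([ray('top',(234.4,212.5))]*1+[ray('wrist',pinpoint('battery_mid','wrist')[0]['at'],T)]))
```

```text
[[-0.989 -0.151 -0.     0.485]
 [-0.151  0.989  0.001  0.256]
 [ 0.     0.001 -1.     0.211]]
battery_mid [156.2, 364.4] 0.89 [0.789 0.072 0.032]
battery_mid [316.1, 175.4] 0.83 [0.482 0.257 0.032]
exp [313.    179.565]
(array([0.463, 0.208, 0.302]), [0.01229857576327398, 0.012298575763274056])
```

View pics/w1.png

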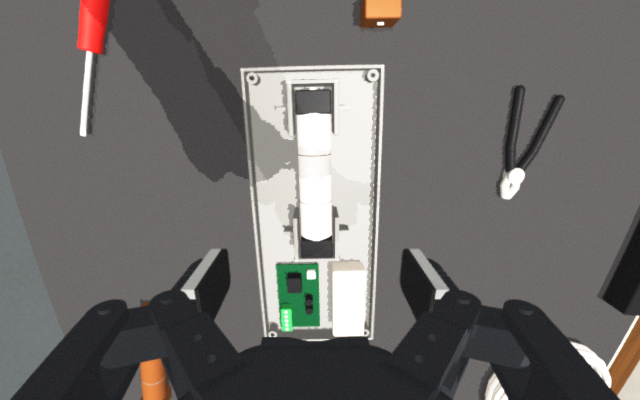

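Picture w1: the white battery lies in the tray with its centre near (316,175) and its white part from row 113 to 240. The (156,364) hit is the brown look-alike.

Run:
```python
from h import *
np.set_printoptions(precision=3,suppress=True)
T=tool()
print(tri([ray('top',(234.4,212.5)),ray('side',(400.4,216.3)),ray('wrist',(316.1,175.4),T)]))
a=atz('wrist',(314,113),.04,T);b=atz('wrist',(316.5,241),.04,T);print(a,b,(a+b)/2,np.linalg.norm(a-b),np.degrees(np.arctan2(*(b-a)[[1,0]])))
a=atz('wrist',(313.5,92),.045,T);b=atz('wrist',(317.5,258),.045,T);print((a+b)/2,np.linalg.norm(a-b),np.degrees(np.arctan2(*(b-a)[[1,0]])))
```

```text
(array([0.484, 0.254, 0.038]), [0.003884373555297304, 0.0029617522086435605, 0.0029315769338497622])
[0.416 0.243 0.04 ] [0.558 0.267 0.04 ] [0.487 0.255 0.04 ] 0.1434790918770641 9.697222020026748
[0.486 0.256 0.045] 0.18322399744468115 9.969143312079977
```

Request:
jog_arm --increments '[[[0,-1,60],[0,0,-1],-1],[[0,-1,120],[0,0,-1],-1],[[0,-1,165],[0,0,-1],-1],[[0,-1,185],[0,0,-1],-1],[[0,-1,194],[0,0,-1],-1],[[0,-1,194],[0,0,-1],-1],[[0,-1,194],[0,0,-1],1],[[0,-1,194],[0,0,-1],1],[[0,-1,194],[0,0,-1],1],[[0,-1,194],[0,0,-1],1]]' --newtons 50

```text
time: 3.65
eef_pos: [0.487, 0.2541, 0.0184]
orientation: [0.001, -0.083, 0.997, 0.001]
force: [-1.4, 1.5, 5.3]
gripper_width: 0.0349
finger_force: 49.7
```

Request:
jog_arm --increments '[[[0,0,-20],[0,0,0],1],[[0,0,-70],[0,0,0],1],[[0,0,-130],[0,0,0],1],[[0,0,-190],[0,0,0],1],[[0,0,-230],[0,0,0],1],[[0,0,-230],[0,0,0],1]]'

```text
time: 4.4
eef_pos: [0.4877, 0.2539, 0.2501]
orientation: [0.003, -0.082, 0.997, 0.001]
force: [-0.1, -0.1, -4.4]
gripper_width: 0.0344
finger_force: 51.3
```

Run:
```python
from h import *
np.set_printoptions(precision=3,suppress=True)
s=observe();T=tool(s);print(T[:3],s['gripper_width'],s['finger_force'],s['force'])
yaw=10.2; d=np.array([np.cos(np.radians(yaw)),np.sin(np.radians(yaw)),0])
m=np.array([.599,-.235,0]); o=m-.1*d
tgt=o-.012*d; tgt[2]=T[2,3]
print('tgt',tgt,'tool mm',T[:3,:3].T@(tgt-T[:3,3])*1000,'tool x yaw',np.degrees(np.arctan2(T[1,0],T[0,0])))
```

```text
[[-0.986 -0.164  0.006  0.488]
 [-0.164  0.986  0.003  0.254]
 [-0.006  0.002 -1.     0.25 ]] 0.03443769594513393 51.319361329078674 [-0.083 -0.115 -4.377]
tgt [ 0.489 -0.255  0.25 ] tool mm [  82.441 -501.977   -1.533] tool x yaw -170.5485559085211
```

Request:
jog_arm --increments '[[[10,-60,0],[0,0,-1],1],[[20,-120,0],[0,0,-1],1],[[30,-180,0],[0,0,-1],1],[[40,-240,0],[0,0,-1],1],[[50,-300,0],[0,0,-1],1],[[60,-360,0],[0,0,-1],1],[[70,-420,0],[0,0,-1],1],[[78,-480,0],[0,0,-1],1],[[82,-502,0],[0,0,-1],1],[[82,-502,0],[0,0,-1],1]]'

```text
time: 5.65
eef_pos: [0.4856, -0.2575, 0.2443]
orientation: [-0.003, -0.089, 0.996, 0.001]
force: [0.5, 0.2, -3.7]
gripper_width: 0.0346
finger_force: 51.3
```

Run:
```python
from h import *
np.set_printoptions(precision=3,suppress=True)
s=observe();T=tool(s);print(T[:3],s['gripper_width'],s['finger_force'])
im=read_camera('wrist');save(im,'w2.png')
for l,z in [('mouth',.16),('battery_mid',.264)]:
  for r in pinpoint(l,'wrist')[:3]: print(l,r['at'],r['p'],atz('wrist',r['at'],z,T))
print('exp mouth',proj('wrist',[.599,-.235,.16],T),'bat',proj('wrist',T[:3,3]+[0,0,.014],T))
```

```text
[[-0.984 -0.176 -0.006  0.486]
 [-0.176  0.984  0.001 -0.257]
 [ 0.006  0.002 -1.     0.244]] 0.034558115186975075 51.314706802368164
battery_mid [315.2, 261.0] 0.59 [ 0.48  -0.259  0.264]
battery_mid [469.5, 385.7] 0.52 [ 0.543 -0.159  0.264]
exp mouth [317.768 323.463] bat [316.667 265.98 ]
```

View pics/w2.png

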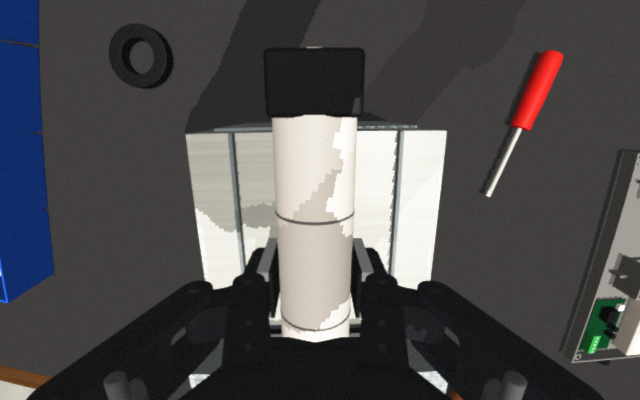

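Picture w2: the battery is held above the deck, aligned with it. The flange fronts are at (236,131) and (397,131), and the battery axis at column 315 is centred between them.

Run:
```python
from h import *
np.set_printoptions(precision=3,suppress=True)
T=tool()
a=atz('wrist',(234,131),.168,T);b=atz('wrist',(399,131),.168,T);c=(a+b)/2
f=np.degrees(np.arctan2(*(a-b)[[1,0]]));print(a,b,np.linalg.norm(a-b),f+90)
d=np.array([np.cos(np.radians(10.2)),np.sin(np.radians(10.2)),0])
print('front',c,'origin',c+.075*d,'mouth',c+.175*d)
l=[atz('wrist',p,.168,T) for p in [(234,131),(241,240),(397,131),(393,240)]]
for i in(0,2): e=l[i+1]-l[i];print(np.degrees(np.arctan2(e[1],e[0])))
```

```text
[ 0.441 -0.323  0.168] [ 0.418 -0.203  0.168] 0.12137527546238591 10.596987588219818
front [ 0.43  -0.263  0.168] origin [ 0.503 -0.25   0.168] mouth [ 0.602 -0.232  0.168]
9.950594767251797
12.967019714513512
```

Request:
jog_arm --increments '[[[-2,2,40],[0,0,0],1],[[-2,2,65],[0,0,0],1],[[-2,2,76],[0,0,0],1],[[-2,2,80],[0,0,0],1],[[-2,2,80],[0,0,0],1],[[-2,2,80],[0,0,0],1]]'

```text
time: 6.55
eef_pos: [0.4904, -0.2533, 0.1683]
orientation: [0.001, -0.091, 0.996, -0.001]
force: [-0.3, -0.6, -3.3]
gripper_width: 0.0343
finger_force: 51.3
```

Request:
jog_arm --increments '[[[0,0,2],[0,0,0],1],[[0,0,4],[0,0,0],1],[[0,0,4],[0,0,0],1]]'

```text
time: 6.92
eef_pos: [0.49, -0.2533, 0.1644]
orientation: [0.001, -0.091, 0.996, -0.0]
force: [-1.1, 1.0, 3.8]
gripper_width: 0.0341
finger_force: 52.1
```

Request:
jog_arm --increments '[[[0,0,0],[0,0,0],-1],[[0,0,0],[0,0,0],-1],[[0,0,0],[0,0,0],-1],[[0,0,0],[0,0,0],-1],[[0,0,-40],[0,0,0],-1],[[0,0,-80],[0,0,0],-1],[[60,0,-85],[0,0,0],-1],[[80,0,-85],[0,0,0],-1],[[80,0,-85],[0,0,0],-1]]'

```text
time: 8.05
eef_pos: [0.4099, -0.2681, 0.2484]
orientation: [-0.0, -0.09, 0.996, -0.0]
force: [0.3, -0.6, 0.0]
gripper_width: 0.0852
finger_force: 0.0
```

Run:
```python
from h import *
np.set_printoptions(precision=3,suppress=True)
s=observe();T=tool(s);print(T[:3],s['gripper_width'],s['finger_force'])
im=read_camera('wrist');save(im,'w3.png')
for r in pinpoint('battery_mid','wrist')[:3]: print(r['at'],r['p'],atz('wrist',r['at'],.178,T))
im=read_camera('top');save(cv2.resize(im[150:270,330:470],None,fx=5,fy=5,interpolation=cv2.INTER_CUBIC),'t3.png')
```

```text
[[-0.984 -0.179 -0.     0.41 ]
 [-0.179  0.984 -0.    -0.268]
 [ 0.    -0.    -1.     0.248]] 0.08524896384672746 0.0
[316.3, 298.3] 0.92 [ 0.488 -0.254  0.178]
```

View pics/w3.png

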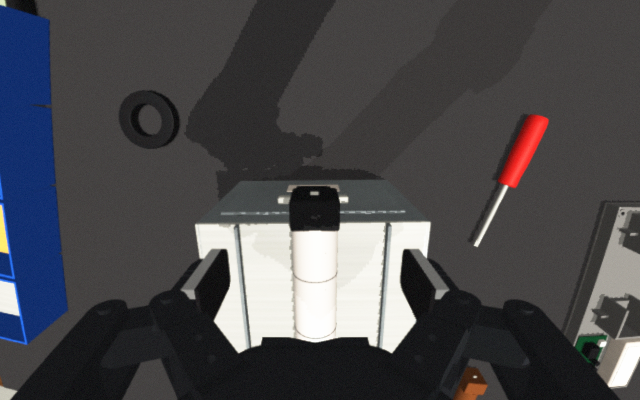

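Picture w3: the battery lies on the deck, at columns 292–338 between the flange lines at 238 and 388. Its back cap, at (315,208), overhangs the front edge. It is released and aligned, so I grip the back cap.

Request:
jog_arm --increments '[[[3,0,40],[0,0,0],-1],[[3,0,70],[0,0,0],-1],[[3,0,82],[0,0,0],-1],[[3,0,82],[0,0,0],-1],[[3,0,82],[0,0,0],1],[[3,0,82],[0,0,0],1],[[3,0,82],[0,0,0],1],[[3,0,82],[0,0,0],1]]' --newtons 50

```text
time: 9.2
eef_pos: [0.4086, -0.2684, 0.1672]
orientation: [0.001, -0.091, 0.996, -0.001]
force: [0.2, 0.7, 4.6]
gripper_width: 0.035
finger_force: 52.9
```

Request:
jog_arm --increments '[[[-10,0,-1],[0,0,0],1],[[-30,0,-1],[0,0,0],1],[[-50,0,-1],[0,0,0],1],[[-70,0,-1],[0,0,0],1],[[-90,0,-1],[0,0,0],1],[[-110,0,-1],[0,0,0],1],[[-125,0,-1],[0,0,0],1],[[-125,0,-1],[0,0,0],1]]' --newtons 80

```text
time: 10.2
eef_pos: [0.5333, -0.2446, 0.1675]
orientation: [0.002, -0.092, 0.996, -0.0]
force: [2.0, 0.3, 2.7]
gripper_width: 0.0351
finger_force: 80.4
```

Run:
```python
from h import *
np.set_printoptions(precision=3,suppress=True)
s=observe();T=tool(s);print(T[:3],s['gripper_width'],s['finger_force'],s['force'])
im=read_camera('wrist');save(im,'w4.png')
```

```text
[[-0.983 -0.183  0.003  0.533]
 [-0.183  0.983  0.    -0.245]
 [-0.003 -0.001 -1.     0.168]] 0.03510902762629842 80.37028422104814 [2.027 0.279 2.66 ]
```

View pics/w4.png

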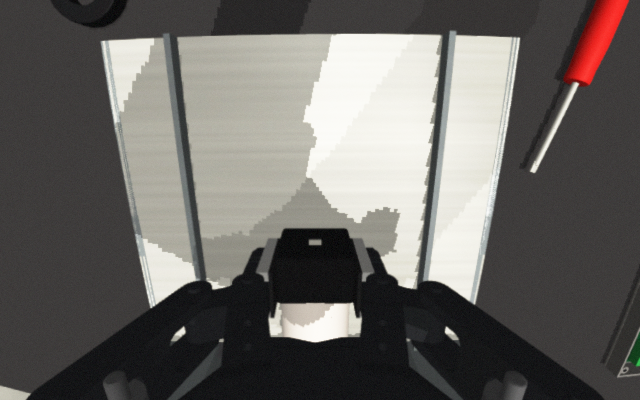

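Picture w4: the back cap, at (316,262), is held between the fingers, centred between the flanges. The battery is going through the flap.

Request:
jog_arm --increments '[[[-15,0,0],[0,0,0],1],[[-30,0,0],[0,0,0],1],[[-45,0,0],[0,0,0],1],[[-52,0,0],[0,0,0],1],[[-52,0,0],[0,0,0],1],[[-52,0,0],[0,0,0],1],[[-52,0,0],[0,0,0],1]]'

```text
time: 11.12
eef_pos: [0.5832, -0.2356, 0.1675]
orientation: [0.001, -0.091, 0.996, -0.0]
force: [2.5, 0.3, 3.6]
gripper_width: 0.0347
finger_force: 80.6
```

Request:
jog_arm --increments '[[[0,0,0],[0,0,0],-1],[[0,0,0],[0,0,0],-1],[[0,0,0],[0,0,0],-1],[[0,0,0],[0,0,0],-1],[[0,0,0],[0,0,0],-1],[[0,0,0],[0,0,0],-1],[[50,0,-2],[0,0,0],-1],[[90,0,-40],[0,0,0],-1],[[90,0,-80],[0,0,0],-1],[[90,0,-80],[0,0,0],-1]]'

```text
time: 12.38
eef_pos: [0.4953, -0.2535, 0.2511]
orientation: [0.004, -0.091, 0.996, -0.002]
force: [0.6, 0.3, -1.1]
gripper_width: 0.0853
finger_force: 0.0
```

Run:
```python
from h import *
s=observe();print(s['time'],s['eef_pos'],s['force'],s['finger_force'])
side=read_camera('side');top=read_camera('top')
a=cv2.resize(side[160:340,180:320],(420,540),interpolation=cv2.INTER_CUBIC);b=cv2.resize(top[60:250,330:460],(370,540),interpolation=cv2.INTER_CUBIC)
save(np.hstack([a,b]),'e.png')
for n in ('side','top'): print(n,[(r['at'],r['p']) for r in (pinpoint('battery_mid',n))])
```

```text
12.375 [ 0.49533821 -0.25351567  0.25114326] [ 0.57840922  0.26417654 -1.08422227] 0.0
side [([396.2, 172.9], 0.98), ([349.5, 301.3], 0.71)]
top [([300.8, 118.6], 0.93), ([224.1, 298.4], 0.79), ([394.1, 175.5], 0.43)]
```

View pics/e.png

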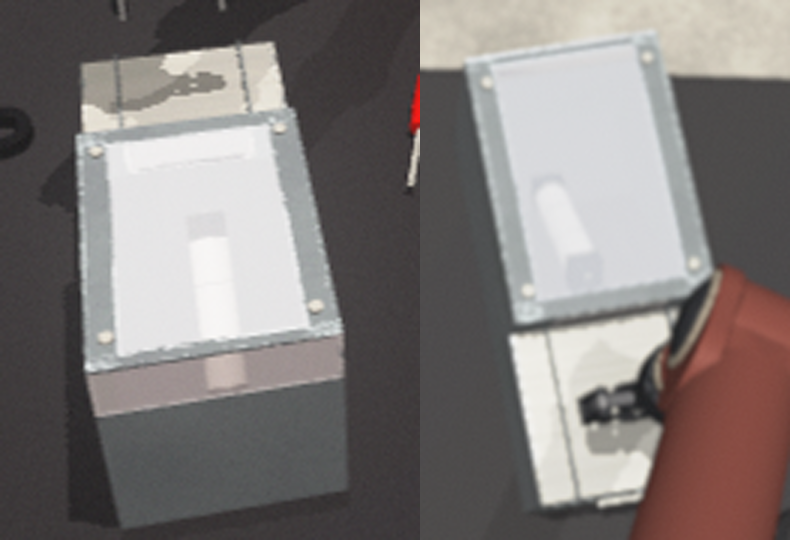

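Picture e: the battery shows through the window inside the box, side crop (215,300) and top crop (565,235), clear of the mouth. I wait a second and check that it rests with the flap shut.

Request:
jog_arm --increments '[[[0,0,-30],[0,0,0],-1],[[0,0,-30],[0,0,0],-1],[[0,0,-30],[0,0,0],-1],[[0,0,-30],[0,0,0],-1],[[0,0,-30],[0,0,0],-1],[[0,0,-30],[0,0,0],-1],[[0,0,-30],[0,0,0],-1],[[0,0,-30],[0,0,0],-1]]'

```text
time: 13.58
eef_pos: [0.4936, -0.2523, 0.2773]
orientation: [-0.0, -0.091, 0.996, -0.0]
force: [0.6, -0.2, 0.2]
gripper_width: 0.0857
finger_force: 0.0
```

Run:
```python
from h import *
np.set_printoptions(precision=3,suppress=True)
side=read_camera('side');top=read_camera('top')
a=cv2.resize(side[160:340,180:320],(420,540),interpolation=cv2.INTER_CUBIC);b=cv2.resize(top[60:250,330:460],(370,540),interpolation=cv2.INTER_CUBIC)
im=np.hstack([a,b]);save(im,'e2.png')
e=cv2.cvtColor(cv2.imread('pics/e.png'),cv2.COLOR_BGR2RGB)
D=cv2.absdiff(im,e).max(2); print('diff side window',D[120:400,85:340].mean(),D[120:400,85:340].max(),'top window',D[40:290,480:690].mean(),D[40:290,480:690].max())
up=lambda x,y:(330+(x-420)*130/370,60+y*190/540); us=lambda x,y:(180+x/3,160+y/3)
p,r=tri([ray('top',up(565,232)),ray('side',us(216,300))]);print(p,r)
d=np.array([.984,.177]);n=np.array([-.177,.984]);q=p[:2]-[.502,-.251];print('box',q@d,q@n,p[2])
```

```text
diff side window 1.4465266106442578 18 top window 0.9732571428571428 36
[ 0.715 -0.205  0.091] [0.000838694281198273, 0.0008386942811983324]
box 0.21748727321012548 0.007142425861746472 0.0910880282979339
```

View pics/e2.png

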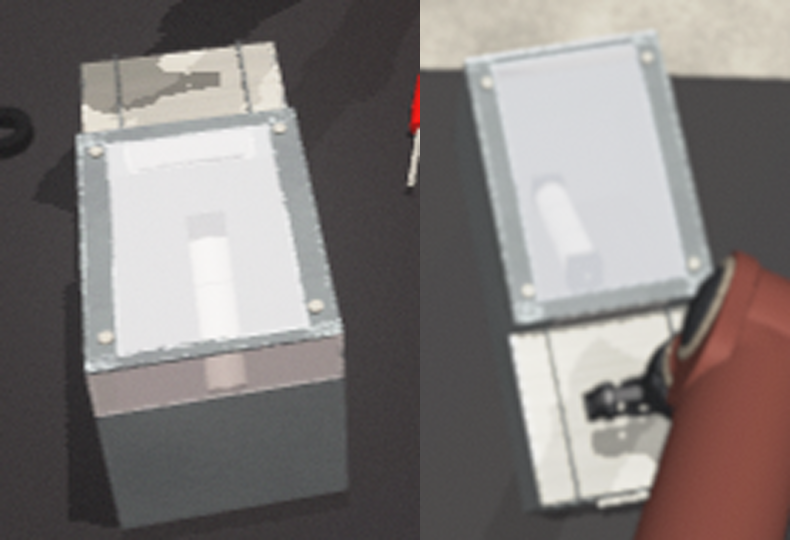

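Picture e2: the battery is unmoved, at rest at box x ≈ 0.217, z ≈ 0.09 m, within limits. The flap band is at (190,150), hanging in the mouth. The arm is clear, so I hand in.

```bash
python3 -c "
from plant import sign_off; print(sign_off())"
```

```text
the job is handed in; nothing more can be done
None
```

I handed the job in at about 13.7 s: the battery lies at rest inside the return box, the flap looks shut in the last picture, and the arm never went near the tools or the tape; the hand-in returned no verdict.

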